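# Load a sample cassette into the spring-fed feeder

### The job

Load the loose sample cassette into the spring-fed feeder: set it flat between the feeder's end towers, on top of the cassette that is already there, and push it straight down against the spring until both end catches have snapped shut over it and it stays down by itself. Then let go, and leave the other things on the desk where they are.

Things in the scene. Friction and masses are not known exactly. Their poses are not given: they have to be found in the camera images.
- feeder: Fixed metal feeder: base 110 mm (its x) x 200 (y) x 12, a 126 mm high tower at each y end. Origin: centre of underside. Between the towers a channel 60 mm (x) x 114 (y), open at the top; corner fins bound its x sides, but the middle 74 mm of y is open there, so fingers can pass down beside a cassette. From 108 to 126 mm height its walls flare out by 9 mm as a lead-in.
- seat (a point): Point on the feeder's centre line 90 mm above the desk, level with the catches' undersides; feeder's axes. A cassette held by the catches has its top centre here. One set in from above first rests on the catches' slopes, underside 12 to 16 mm above this point; press its top (tips in the middle) to about 5 mm below this point and the catches close; the spring then lifts it against them.
- loose_cassette_center (a point): Centre (12 mm above its underside) of the loose closed cassette to load: white plastic box with a grey panel on top, 56 mm (x) x 110 (y) x 24 high, about 0.12 kg, lying flat on the desk. Grasp it across its 56 mm; in the feeder its y lies along the feeder's y, either way round.
- loaded_cassette_center (a point): Centre of an identical cassette that is already in the feeder, lying on the follower and held down by the catches; it goes down together with the one pushed onto it.
- follower (a joint): Travel of the sprung platform under the stack, m, growing as it is pushed down: 0 with one cassette under the catches, 0.024 with two, end stop at 0.042. Spring 200 N/m, 9 N at 0 and 13.8 N at 0.024; pushing a cassette in takes about 9 to 15 N in all.
- catch_left (a joint): Spring catch in the feeder's +y tower, m: 0 = closed, sticking 7 mm into the channel over the stack; 0.004 to 0.010 while a cassette passes it. Its underside is flat, 90 mm above the desk; its upper side slopes down inwards from 110 mm at the wall to 94 mm at the tip, so a cassette pushed down drives it back.
- catch_right (a joint): The same for the feeder's -y tower.
- beaker: Bystander: translucent beaker, 90 mm wide, 103 mm high; origin at the centre of its underside.
- mouse: Bystander: computer mouse, 119 x 60 x 36 mm; origin at the centre of its underside.
- small_bottle: Bystander: white bottle with a red cap, 48 mm wide, 124 mm high; origin at the centre of its underside.
- stapler: Bystander: small stapler, 30 x 120 x 30 mm; origin at the centre of its underside.
Things that resemble listed ones, but are neither listed nor needed, are in the scene too. What is shaped like the part that bears loose_cassette_center but red is not meant.

How it is judged:
At the end, for the whole second after the job is handed in: The loose cassette lies level (0.06 rad) in the feeder on the first one, both within 6 mm of centre; its centre is 9.5 to 16 mm below the seat point; the follower is down over 21 mm; both catches are closed to within 2 mm; all at rest and released (z of loose_cassette_center in the frame of seat between -0.016 and -0.0095 m and horizontal distance between each of loose_cassette_center, loaded_cassette_center and seat below 0.006 m and angle between loose_cassette_center's own z axis and vertical below 0.06 rad and z of loaded_cassette_center in the frame of seat below -0.033 m and value of joint follower above 0.021 m and value of joint each of catch_left, catch_right below 0.002 m and linear speed of loose_cassette below 0.02 m/s); the robot touches nothing.
It fails at once if a bystander (beaker, mouse, small bottle or stapler) is shoved by more than 30 mm or knocked over (distance of any of beaker, mouse, small_bottle, stapler from where it was at the start of the episode above 0.03 m or angle between any of beaker, small_bottle's own z axis and vertical above 0.6 rad).
It also fails if it takes over 45 s, if anything falls off the work surface, if the arm or the gripper's body presses on something with over 40 N, if the wrist force passes 120 N, or if a joint passes its speed limit or range.

### The arm

A 6-joint arm with a two-finger parallel gripper is mounted at the origin on a cart in front of the work surface, level with it; the furniture and walls round the work are solid. World frame = base frame: x ahead of the robot, y to its left, z up, the work surface at z = 0. Lengths are in m, angles in rad, forces in N, time in s.
With the tool pointing down it reaches from about 0.25 to 0.775 m from the base axis. Payload 4 kg.
Tool frame: the origin (TCP) lies midway between the tips of the shut fingers; the grasp point (between the pads) lies grip_point_offset behind it (grip_point_offset is the distance from the TCP to the grasp point, in m); z points along the fingers, y is the line along which they close (so a half turn about z gives the same grasp; the last joint's range is limited). The gripper opens to 94 mm and grips with 3 to 60 N. Pads are 16 mm wide; open, the fingers measure 119 mm over their backs; the gripper's body (75 mm by 177 mm) begins 78 mm behind the grasp point.
Start: joints at [1.16, 0.087, 1.371, -0, 1.684, -0.103], TCP at [0.167, 0.524, 0.17] pointing down, gripper open.
Joint ranges: [-3.1, 3.1], [-0.76, 2.03], [0.27, 2.55], [-1.08, 4.22], [0.17, 2.65], [-2.57, 2.57]. Speed limits (rad/s): [2.79, 2.79, 3.14, 3.14, 3.14, 3.14].

### API

Orientations are given as [roll, pitch, yaw] about the fixed x, y, z axes, in that order (R = Rz(yaw) Ry(pitch) Rx(roll)).
In Python, from bench import * gives the robot as it stands. The module is installed in compiled form; this text tells all that it offers.
- The arm moves only by the tool apply_moves, never from a script. Its argument "commands" is a list of rows, each a list of 7 numbers: the turn, a rotation vector about the world's x, y, z in rad, then the shift along the world's x, y, z in m, then the opening in per cent of the stroke, from 0 (shut) to 100 (fully open). In form: [[ax, ay, az, x, y, z, jaw], ...]. A call has exactly 5 rows; each row is the pose to reach, as a shift and turn from the pose commanded when the call began; what a row does not reach only later rows make up. A row lasts 1/10 s, in which the tool goes at most 50 mm and 8.59 degrees, less where a joint would pass 70% of its speed; a pose out of reach is approached as far as the arm can. A call with a gripper value outside its range is refused whole. The fingers move at their own pace and stop on an object; the grip force is fixed at half the most. Time passes only in rows, so rows that repeat a pose let the fingers close, or fill a call up. It gives the time, the measured TCP pose, the force, the opening and the grip force at its end, in the units of the state.
- get_obs(): the state, without advancing time (a new reading comes with each control period).
- snapshot(name): name is "scene" or "top" or "wrist"; returns a dict with "pixels" (420x560x3 uint8, red, green, blue), "vertical_fov" (degrees; the focal length in pixels is half the picture's height over the tangent of half this angle, whatever the lens; pixels are square), "cx", "cy" (the principal point, pixels), "rvec" (rotation vector, rad) and "tvec" (3), from world to camera coordinates, as OpenCV has them. Camera axes: x right, y down, z forward; pixel columns grow to the right and rows downward; lengths in m; the calibration is good to about 2 mm. A picture is of the moment at which its call begins. There is no depth.
- close_job(): hands the job in; it is judged then, once.
Trained networks look in the newest picture that a camera, given by its name, has taken for a name from the list of things; names that differ only in an ending like _2 or _b are one class to them, and where a whole thing is asked for, a point or a joint stands for the part that bears it (a point fixed in the world has none). Each returns a list of dicts, best first, with "score" (0 to 1); they miss things now and then, are a little off and sometimes report something else, mostly with a low value. They report only what shows in the picture. A call takes as long as a camera call. They do not tell look-alikes from the thing itself.
- masks_of(camera, query): "mask" (420x560 bool, what is visible of it) and "extent" ([left, top, right, bottom] in pixels, round what is visible of it).
- place_of(camera, query): "pixel" ([column, row] in pixels: a listed point, or the origin of a listed thing).
The state is a dict: "time": time; "joint_positions": joint angles; "qvel": joint speeds; "joint_torque": joint torques, N m; "tool_pos": TCP position; "ee_rot": TCP orientation; "wrist_force": force on the tool from outside, world axes, zero at the start; "wrist_torque": the same for the moment, N m; "width": finger opening in m; "finger_force": force on a finger pad.
Only numpy, scipy, OpenCV 4.12 (cv2) and the standard library are available. Lean on these libraries where they do the work, as an engineer would, in place of code of your own. Each camera call takes 0.05 s, during which the arm holds its last target. There are 200 camera calls.

## Working session

There is one attempt and no reset: what is moved stays moved. The work goes in short steps, Python scripts to look and compute and a tool call to move; the robot and the scene stay as the last step left them, time stands still between calls to the robot, and variables do not carry over. Pictures are saved under pics/ and viewed, at most 10 in all, crops included, and the job is handed in when it is done.

Besides the shell and the picture viewer there is one more tool, called after ">>>" by a JSON object that holds its "fn" and its "kwargs", one argument or row to a line. apply_moves: Moves the arm, as the interface text tells. Its arguments: {"type":"object","properties":{"commands":{"type":"array"}},"required":["commands"]}

```bash
mkdir -p pics
cat > h.py <<'E'
from bench import *
import numpy as np, cv2
def cam(n):
    s=snapshot(n); p=s["pixels"]; f=p.shape[0]/2/np.tan(np.radians(s["vertical_fov"])/2)
    K=np.array([[f,0,s["cx"]],[0,f,s["cy"]],[0,0,1]]); R=cv2.Rodrigues(np.array(s["rvec"],float))[0]
    return p,K,R,np.array(s["tvec"],float)
def ray(px,z,K,R,t):
    d=R.T@np.linalg.inv(K)@np.array([px[0],px[1],1.]); c=-R.T@t
    return c+d*(z-c[2])/d[2]
def proj(P,K,R,t):
    return cv2.projectPoints(np.array(P,float).reshape(-1,3),cv2.Rodrigues(R)[0],t,K,None)[0].reshape(-1,2)
E
python3 - <<'E'
from h import *
for n in("scene","top"):
    p,K,R,t=cam(n); cv2.imwrite(f"pics/{n}0.png",p[:,:,::-1]); print(n,"cam at",(-R.T@t).round(3))
    for q,z in [("feeder",0),("seat",.09),("loose_cassette_center",.012),("loaded_cassette_center",.078),("beaker",0),("mouse",0),("small_bottle",0),("stapler",0)]:
        for r in place_of(n,q)[:3]: print(q,round(r["score"],2),np.round(r["pixel"],1),ray(r["pixel"],z,K,R,t).round(4))
print(get_obs())
E
```

```text
scene cam at [-0.73   0.575  1.217]
feeder 0.7 [271.8 243.3] [0.5326 0.0603 0.    ]
seat 0.75 [273.5 228.7] [0.5042 0.0651 0.09  ]
loose_cassette_center 0.6 [356.1 229.4] [ 0.4692 -0.2386  0.012 ]
loose_cassette_center 0.6 [218.7 254. ] [0.5414 0.2496 0.012 ]
loose_cassette_center 0.39 [275.6 229.1] [0.5846 0.0238 0.012 ]
loaded_cassette_center 0.52 [272.9 228.9] [0.5172 0.0619 0.078 ]
small_bottle 0.19 [273.5 229. ] [0.6012 0.025  0.    ]
stapler 0.5 [408.  209.5] [ 0.5045 -0.4853  0.    ]
top cam at [ 0.401 -0.025  1.463]
feeder 0.72 [266.  245.4] [0.5214 0.0589 0.    ]
seat 0.94 [265.3 243. ] [0.5209 0.0557 0.09  ]
loose_cassette_center 0.81 [345.1 214.5] [ 0.6112 -0.1819  0.012 ]
loose_cassette_center 0.74 [368.1 263.5] [ 0.4629 -0.2459  0.012 ]
loose_cassette_center 0.7 [399.  215.5] [ 0.6061 -0.3445  0.012 ]
loaded_cassette_center 0.94 [262.8 242.8] [0.5226 0.0636 0.078 ]
loaded_cassette_center 0.71 [263.2 241.4] [0.5266 0.0624 0.078 ]
beaker 0.46 [138.1 252.8] [0.5036 0.4473 0.    ]
mouse 0.73 [297.4 169.4] [ 0.7563 -0.0395  0.    ]
small_bottle 0.75 [390.3 172.2] [ 0.7433 -0.3267  0.    ]
small_bottle 0.47 [262.1 242. ] [0.5319 0.0707 0.    ]
stapler 0.77 [449.  253.3] [ 0.4911 -0.4915  0.    ]
{'time': 0.9, 'joint_positions': array([ 1.15989603e+00,  8.71561185e-02,  1.37065896e+00,  8.24087911e-06,
        1.68359892e+00, -1.03129339e-01]), 'qvel': array([-0.00135793,  0.0010785 ,  0.00107094, -0.00072334,  0.00019238,
       -0.00064482]), 'joint_torque': array([ 4.95382264e-04, -3.40035546e+01, -3.02599847e+01,  7.18745263e-02,
        2.36131973e-02,  6.68726386e-06]), 'tool_pos': array([0.16664683, 0.52418706, 0.16975073]), 'ee_rot': array([3.14141410e+00, 1.02471055e-05, 2.83382263e+00]), 'wrist_force': array([-1.4083552 ,  0.38215402, -0.45970265]), 'wrist_torque': array([-0.03953987,  0.00148288, -0.00061651]), 'finger_force': 0.0, 'width': 0.09396985683925638}
```

View pics/top0.png

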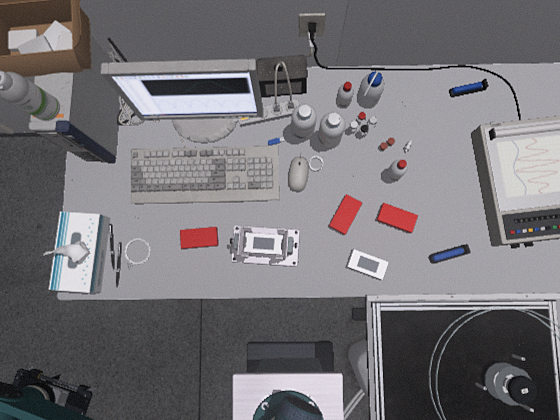

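View pics/scene0.png

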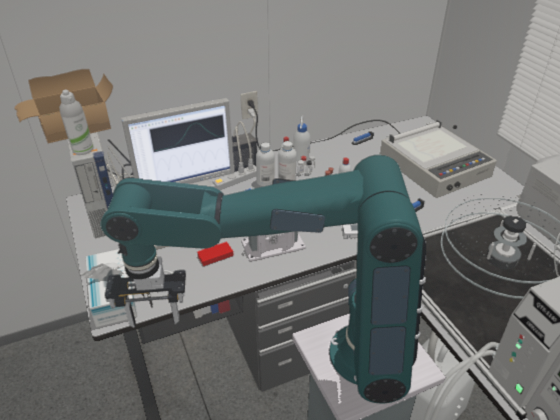

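The top view shows the white cassette with its grey panel at (368,263), the feeder at (265,245) and three red decoys. The bystanders are the stapler (449,253), bottle (398,170), mouse (298,173) and beaker (138,252). Next I need the yaw angles.

Run:
```python
from h import *
p,K,R,t=cam("top")
for q,z in [("loose_cassette_center",.024),("feeder",.012)]:
    for r in masks_of("top",q):
        c=cv2.findContours(r["mask"].astype(np.uint8),0,1)[0]; c=max(c,key=len)
        w=np.array([ray(a[0],z,K,R,t)[:2] for a in c],np.float32)
        (m,s,a)=cv2.minAreaRect(w); print(q,round(r["score"],2),r["extent"],np.round(m,3),np.round(s,3),a)
```

```text
loose_cassette_center 0.96 [377.2, 203.2, 417.7, 234.0] [ 0.597 -0.335] [0.111 0.06 ] 68.31544494628906
loose_cassette_center 0.82 [331.6, 195.7, 362.8, 237.2] [ 0.609 -0.182] [0.055 0.112] 61.165218353271484
loose_cassette_center 0.72 [347.0, 248.1, 388.7, 279.4] [ 0.46  -0.242] [0.113 0.061] 69.88323211669922
loose_cassette_center 0.72 [179.7, 230.8, 218.8, 250.1] [0.544 0.261] [0.058 0.114] 3.395566701889038
feeder 0.58 [232.1, 225.7, 299.8, 264.0] [0.52  0.063] [0.204 0.109] 85.45503997802734
```

>>> {"fn": "apply_moves", "kwargs": {
  "commands": [
    [0,0,-0.08,0.015,-0.038,0.01,100],
    [0,0,-0.16,0.03,-0.077,0.02,100],
    [0,0,-0.24,0.045,-0.115,0.03,100],
    [0,0,-0.32,0.06,-0.154,0.04,100],
    [0,0,-0.4,0.074,-0.192,0.05,100]
  ]
}}

```text
time: 1.55
tool_pos: [0.2409, 0.3306, 0.2202]
ee_rot: [3.141, 0.0, 2.431]
wrist_force: [1.1, -0.0, 0.2]
width: 0.0944
finger_force: 0.0
```

>>> {"fn": "apply_moves", "kwargs": {
  "commands": [
    [0,0,-0.08,0.015,-0.038,0,100],
    [0,0,-0.16,0.03,-0.077,0,100],
    [0,0,-0.24,0.045,-0.115,0,100],
    [0,0,-0.32,0.06,-0.154,0,100],
    [0,0,-0.4,0.074,-0.192,0,100]
  ]
}}

```text
time: 2.05
tool_pos: [0.3149, 0.1386, 0.22]
ee_rot: [3.14, 0.0, 2.031]
wrist_force: [-0.2, -0.2, 0.3]
width: 0.0945
finger_force: 0.0
```

>>> {"fn": "apply_moves", "kwargs": {
  "commands": [
    [0,0,-0.08,0.015,-0.038,0,100],
    [0,0,-0.16,0.03,-0.077,0,100],
    [0,0,-0.24,0.045,-0.115,0,100],
    [0,0,-0.32,0.06,-0.154,0,100],
    [0,0,-0.4,0.074,-0.192,0,100]
  ]
}}

```text
time: 2.55
tool_pos: [0.389, -0.0537, 0.22]
ee_rot: [3.14, 0.0, 1.63]
wrist_force: [0.7, 0.3, 0.3]
width: 0.0939
finger_force: 0.0
```

>>> {"fn": "apply_moves", "kwargs": {
  "commands": [
    [0,0,-0.08,0.015,-0.038,0,100],
    [0,0,-0.16,0.03,-0.077,0,100],
    [0,0,-0.24,0.045,-0.115,0,100],
    [0,0,-0.32,0.06,-0.154,0,100],
    [0,0,-0.41,0.074,-0.194,0,100]
  ]
}}

```text
time: 3.05
tool_pos: [0.4631, -0.2475, 0.2197]
ee_rot: [3.141, -0.0, 1.22]
wrist_force: [1.0, 0.1, -0.4]
width: 0.0941
finger_force: 0.0
```

```bash
cat >> h.py <<'E'
def rect(n,q,z,near):
    p,K,R,t=cam(n); best=None
    for r in masks_of(n,q):
        c=max(cv2.findContours(r["mask"].astype(np.uint8),0,1)[0],key=len)
        w=np.array([ray(a[0],z,K,R,t)[:2] for a in c],np.float32)
        m,s,a=cv2.minAreaRect(w)
        if s[0]>s[1]: a+=90
        print(q,round(r["score"],2),np.round(r["extent"]),np.round(m,4),np.round(s,4),"width axis deg",round((a+90)%180-90,2))
    return p,K,R,t
E
python3 - <<'E'
from h import *
p,K,R,t=rect("wrist","loose_cassette_center",.024,None)
for r in place_of("wrist","loose_cassette_center"): print(r["score"],r["pixel"],ray(r["pixel"],.012,K,R,t))
cv2.imwrite("pics/w1.png",p[:,:,::-1]); o=get_obs(); print(o["time"],o["tool_pos"],o["ee_rot"],(-R.T@t).round(3)); print(R.round(3))
E
```

```text
loose_cassette_center 0.8 [256. 143. 296. 222.] [ 0.463  -0.2421] [0.1103 0.0567] width axis deg -21.26
loose_cassette_center 0.79 [363. 168. 412. 246.] [ 0.5979 -0.3337] [0.1123 0.0626] width axis deg -21.74
loose_cassette_center 0.75 [322.  72. 412. 130.] [ 0.6111 -0.1813] [0.057 0.112] width axis deg 60.73
0.94 [275.3, 181.4] [ 0.46122966 -0.24295177  0.012     ]
0.83 [385.6, 207.8] [ 0.60101293 -0.33624363  0.012     ]
0.74 [367.6, 100.9] [ 0.61537681 -0.18304172  0.012     ]
3.2 [ 0.46250899 -0.24752515  0.21827192] [-3.13895966e+00 -6.76514453e-04  1.22123593e+00] [ 0.491 -0.172  0.435]
[[ 0.939 -0.344 -0.   ]
 [-0.33  -0.902  0.277]
 [-0.095 -0.26  -0.961]]
```

View pics/w1.png

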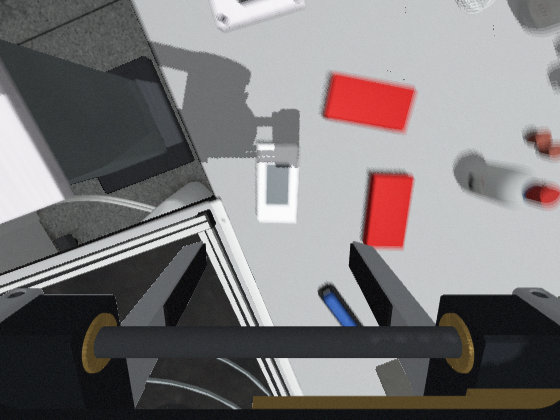

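The wrist view shows the white cassette at (276,182), unobstructed, at about (0.462, -0.2425) with its width axis at -21.3°. I'll descend onto it.

>>> {"fn": "apply_moves", "kwargs": {
  "commands": [
    [0,0,-0.022,-0.001,0.005,-0.03,100],
    [0,0,-0.022,-0.001,0.005,-0.07,100],
    [0,0,-0.022,-0.001,0.005,-0.11,100],
    [0,0,-0.022,-0.001,0.005,-0.15,100],
    [0,0,-0.022,-0.001,0.005,-0.18,100]
  ]
}}

```text
time: 3.7
tool_pos: [0.4604, -0.2387, 0.0376]
ee_rot: [-3.14, -0.001, 1.204]
wrist_force: [0.1, 0.3, 0.9]
width: 0.0938
finger_force: 0.0
```

>>> {"fn": "apply_moves", "kwargs": {
  "commands": [
    [0,0,0,0,0,-0.015,100],
    [0,0,0,0,0,-0.027,100],
    [0,0,0,0,0,-0.033,100],
    [0,0,0,0,0,-0.033,50],
    [0,0,0,0,0,-0.033,45]
  ]
}}

```text
time: 4.2
tool_pos: [0.4624, -0.2411, 0.008]
ee_rot: [3.139, 0.0, 1.202]
wrist_force: [-1.0, 0.6, 0.2]
width: 0.0811
finger_force: 0.0
```

>>> {"fn": "apply_moves", "kwargs": {
  "commands": [
    [0,0,0,0,0,0,40],
    [0,0,0,0,0,0,40],
    [0,0,0,0,0,0,40],
    [0,0,0,0,0,0,40],
    [0,0,0,0,0,0,40]
  ]
}}

```text
time: 4.7
tool_pos: [0.4616, -0.2409, 0.0068]
ee_rot: [3.141, 0.0, 1.202]
wrist_force: [-0.1, 0.3, 0.2]
width: 0.0414
finger_force: 0.0
```

Run:
```python
from h import *
import bench; print([n for n in dir(bench) if n[0]!='_'], getattr(bench,'grip_point_offset',None))
o=get_obs(); print(o["time"],o["tool_pos"],o["ee_rot"],o["width"],o["finger_force"],o["wrist_force"])
```

```text
['IKError', 'close_job', 'get_obs', 'grip_point_offset', 'masks_of', 'place_of', 'snapshot'] 0.0188
4.7 [ 0.46164899 -0.2408777   0.00676636] [3.14143299e+00 2.47251733e-05 1.20174492e+00] 0.041391153888184706 0.0 [-0.14617844  0.33333121  0.15328188]
```

Opening 0.041 m with no force means nothing is gripped. I'll look before doing anything else.

Run:
```python
from h import *
a,K,R,t=cam("wrist"); o=get_obs(); print(o["width"],o["finger_force"])
b,K2,R2,t2=rect("top","loose_cassette_center",.024,None)
b=cv2.resize(b[200:320,290:450],(560,420))
cv2.imwrite("pics/g1.png",np.hstack([cv2.resize(a,(400,300)),cv2.resize(b,(400,300))])[:,:,::-1])
```

```text
0.03908526313537991 0.0
loose_cassette_center 0.88 [328. 196. 362. 233.] [ 0.6103 -0.1817] [0.0535 0.1104] width axis deg 60.13
loose_cassette_center 0.87 [376. 204. 418. 234.] [ 0.5978 -0.3352] [0.1147 0.0619] width axis deg -22.52
loose_cassette_center 0.79 [180. 227. 219. 251.] [0.5447 0.2585] [0.058  0.1127] width axis deg 4.29
loose_cassette_center 0.56 [348. 250. 361. 268.] [ 0.4743 -0.2042] [0.0316 0.0592] width axis deg 69.86
```

View pics/g1.png

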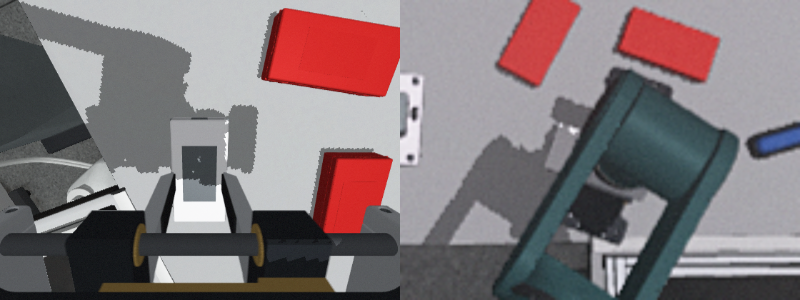

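Run:
```python
from h import *
from scipy.spatial.transform import Rotation as Ro
a,K,R,t=cam("wrist"); o=get_obs(); print(o["width"],o["finger_force"])
T=Ro.from_euler("xyz",o["ee_rot"]).as_matrix(); p=o["tool_pos"]
a=a[:,:,::-1].copy()
def box(c,ax,hx,hy,z0,z1,col):
    for z in(z0,z1):
        q=[[c[0]+sx*hx*np.cos(ax)-sy*hy*np.sin(ax),c[1]+sx*hx*np.sin(ax)+sy*hy*np.cos(ax),z] for sx,sy in((1,1),(1,-1),(-1,-1),(-1,1))]
        cv2.polylines(a,[proj(q,K,R,t).round().astype(int)],True,col,1)
box([.462,-.2425],np.radians(-21.3),.028,.055,0,.024,(0,0,255))
for w,col in((o["width"]/2,(0,255,0)),(.028,(255,0,0))):
    for s in(1,-1):
        u=proj([p+T@[8e-3*k,s*w,-d] for k in(-1,1) for d in(0,.0188)],K,R,t)
        for v in u: cv2.circle(a,tuple(v.round().astype(int)),3,col,1)
cv2.imwrite("pics/g2.png",cv2.resize(a[130:350,140:420],(800,600)))
```

```text
0.0376137401765453 0.0
```

View pics/g2.png

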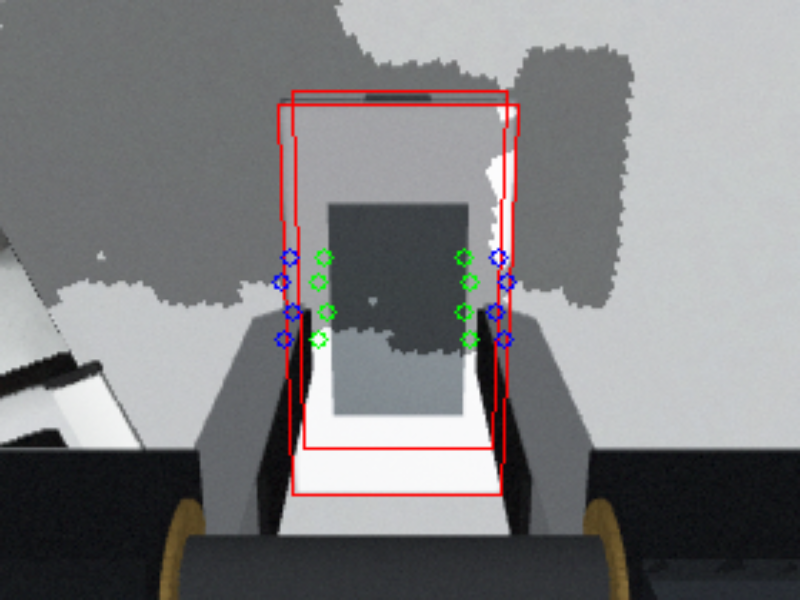

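Run:
```python
from h import *
from scipy.spatial.transform import Rotation as Ro
from scipy.optimize import least_squares
a,K,R,t=cam("wrist"); o=get_obs(); T=Ro.from_euler("xyz",o["ee_rot"]).as_matrix(); p=o["tool_pos"]
px=np.array([[247.8,238.5],[308,236.8]])
print(o["tool_pos"],o["width"])
for w in (o["width"],.056):
  for order in (1,-1):
    f=lambda v:(proj([p+T@[v[0],order*s*w/2+v[2],-v[1]] for s in(-1,1)],K,R,t)-px).ravel()
    r=least_squares(f,[0,.02,0]); print(w,order,r.x.round(4),r.cost.round(2))
```

```text
[ 0.46164011 -0.24082007  0.00666764] 0.03717594563273124
0.03717594563273124 1 [0.0141 0.0443 0.0002] 0.72
0.03717594563273124 -1 [-1.24730952e+06 -3.23329673e+06  1.68091440e+03] 906.73
0.056 1 [-0.0194 -0.0425  0.0002] 0.72
0.056 -1 [-3.81292660e+05 -9.88393245e+05  5.13677800e+02] 906.73
```

The fingers closed above the cassette. Their visible tips sit about 40 mm behind the reported TCP at this opening. I'll rise, shut the fingers and measure where the tips actually are.

>>> {"fn": "apply_moves", "kwargs": {
  "commands": [
    [0,0,0,0,0,0.03,40],
    [0,0,0,0,0,0.06,40],
    [0,0,0,0,0,0.06,0],
    [0,0,0,0,0,0.06,0],
    [0,0,0,0,0,0.06,0]
  ]
}}

```text
time: 5.45
tool_pos: [0.4608, -0.2403, 0.0652]
ee_rot: [-3.139, -0.001, 1.202]
wrist_force: [-0.9, -0.3, 0.3]
width: 0.017
finger_force: 0.0
```

>>> {"fn": "apply_moves", "kwargs": {
  "commands": [
    [0,0,0,0,0,0,0],
    [0,0,0,0,0,0,0],
    [0,0,0,0,0,0,0],
    [0,0,0,0,0,0,0],
    [0,0,0,0,0,0,0]
  ]
}}

```text
time: 5.95
tool_pos: [0.4616, -0.2408, 0.0666]
ee_rot: [-3.141, -0.0, 1.202]
wrist_force: [0.1, -1.1, -0.1]
width: 0.0003
finger_force: 0.0
```

Run:
```python
from h import *
from scipy.spatial.transform import Rotation as Ro
a,K,R,t=cam("wrist"); o=get_obs(); print(o["tool_pos"],o["width"],o["finger_force"],K[0,0])
T=Ro.from_euler("xyz",o["ee_rot"]).as_matrix(); p=o["tool_pos"]
a=a[:,:,::-1].copy()
for i,d in enumerate((0,.0188,.04,.06)):
    u=proj([p+T@[k,0,-d] for k in (-.008,.008)],K,R,t); print(d,u.round(1).tolist())
    cv2.line(a,*[tuple(int(x) for x in v.round()) for v in u],[(0,255,0),(255,0,0),(0,0,255),(255,0,255)][i],1)
cv2.imwrite("pics/g3.png",cv2.resize(a[130:350,140:420],(800,600)))
```

```text
[ 0.4616434  -0.2408372   0.06663919] 0.0003157239574549484 0.0 296.3089576108621
0 [[277.6, 243.7], [277.6, 224.3]]
0.0188 [[277.6, 253.6], [277.6, 232.7]]
0.04 [[277.6, 267.0], [277.6, 244.2]]
0.06 [[277.6, 282.6], [277.6, 257.6]]
```

View pics/g3.png

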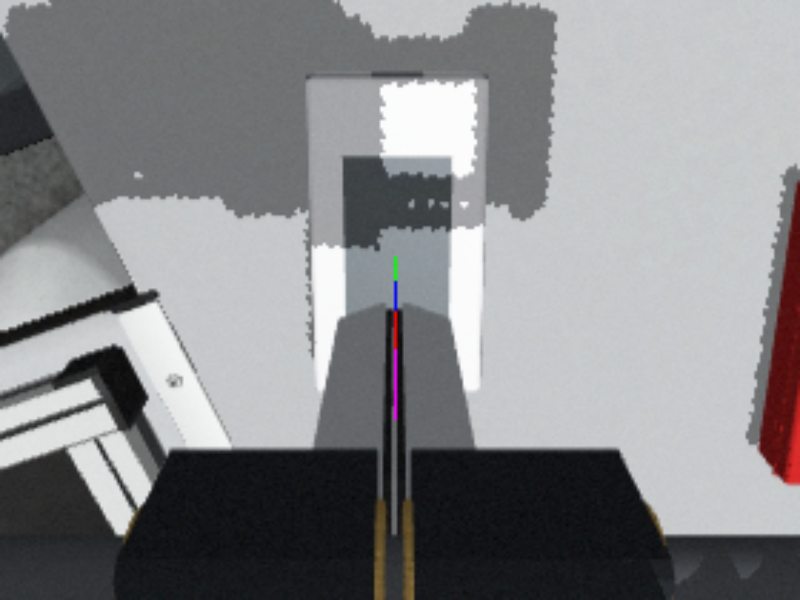

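The shut tips appear at crop (395,305), about 30 mm behind the stated TCP. I'll confirm with a gentle guarded touch on the cassette top.

>>> {"fn": "apply_moves", "kwargs": {
  "commands": [
    [0,0,0,0,0,-0.02,0],
    [0,0,0,0,0,-0.04,0],
    [0,0,0,0,0,-0.055,0],
    [0,0,0,0,0,-0.06,0],
    [0,0,0,0,0,-0.062,0]
  ]
}}

```text
time: 6.5
tool_pos: [0.4614, -0.2406, 0.0043]
ee_rot: [-3.141, -0.0, 1.202]
wrist_force: [0.2, -0.2, 0.2]
width: 0.0007
finger_force: 0.0
```

>>> {"fn": "apply_moves", "kwargs": {
  "commands": [
    [0,0,0,0,0,-0.001,0],
    [0,0,0,0,0,-0.002,0],
    [0,0,0,0,0,-0.003,0],
    [0,0,0,0,0,-0.004,0],
    [0,0,0,0,0,-0.005,0]
  ]
}}

```text
time: 7.0
tool_pos: [0.4618, -0.2409, -0.0]
ee_rot: [3.141, 0.0, 1.202]
wrist_force: [0.8, -0.1, -0.5]
width: 0.0003
finger_force: 0.0
```

>>> {"fn": "apply_moves", "kwargs": {
  "commands": [
    [0,0,0,0,0,-0.001,0],
    [0,0,0,0,0,-0.002,0],
    [0,0,0,0,0,-0.003,0],
    [0,0,0,0,0,-0.004,0],
    [0,0,0,0,0,-0.004,0]
  ]
}}

```text
time: 7.5
tool_pos: [0.4615, -0.2407, -0.0045]
ee_rot: [-3.141, -0.0, 1.202]
wrist_force: [0.4, 0.2, 0.7]
width: 0.0006
finger_force: 0.0
```

>>> {"fn": "apply_moves", "kwargs": {
  "commands": [
    [0,0,0,0,0,-0.001,0],
    [0,0,0,0,0,-0.002,0],
    [0,0,0,0,0,-0.003,0],
    [0,0,0,0,0,-0.004,0],
    [0,0,0,0,0,-0.004,0]
  ]
}}

```text
time: 8.0
tool_pos: [0.4615, -0.2407, -0.0085]
ee_rot: [-3.141, -0.0, 1.202]
wrist_force: [0.4, -0.0, 0.7]
width: 0.0005
finger_force: 0.0
```

>>> {"fn": "apply_moves", "kwargs": {
  "commands": [
    [0,0,0,0,0,-0.001,0],
    [0,0,0,0,0,-0.002,0],
    [0,0,0,0,0,-0.003,0],
    [0,0,0,0,0,-0.004,0],
    [0,0,0,0,0,-0.004,0]
  ]
}}

```text
time: 8.5
tool_pos: [0.4616, -0.2408, -0.0115]
ee_rot: [3.141, 0.0, 1.202]
wrist_force: [-1.6, 1.2, 5.0]
width: -0.0001
finger_force: 2.3
```

Contact came at TCP z = -0.0115, so the tips are 35.5 mm behind the reported TCP: tip z = TCP z + 0.0355. I'll rise, open, and regrasp with TCP z ≈ -0.032.

>>> {"fn": "apply_moves", "kwargs": {
  "commands": [
    [0,0,0,0,0,0.01,0],
    [0,0,0,0,0,0.02,82],
    [0,0,0,0,-0.0015,0.02,82],
    [0,0,0,0,-0.0015,0.02,82],
    [0,0,0,0,-0.0015,0.02,82]
  ]
}}

```text
time: 9.0
tool_pos: [0.4615, -0.2423, 0.0075]
ee_rot: [-3.141, -0.0, 1.202]
wrist_force: [-0.4, 0.6, 0.1]
width: 0.0288
finger_force: 0.0
```

>>> {"fn": "apply_moves", "kwargs": {
  "commands": [
    [0,0,0,0,0,0,82],
    [0,0,0,0,0,0,82],
    [0,0,0,0,0,0,82],
    [0,0,0,0,0,0,82],
    [0,0,0,0,0,0,82]
  ]
}}

```text
time: 9.5
tool_pos: [0.4616, -0.2423, 0.0076]
ee_rot: [-3.142, 0.0, 1.202]
wrist_force: [-0.7, 0.3, -0.7]
width: 0.0692
finger_force: 0.0
```

>>> {"fn": "apply_moves", "kwargs": {
  "commands": [
    [0,0,0,0,0,-0.01,82],
    [0,0,0,0,0,-0.02,82],
    [0,0,0,0,0,-0.03,82],
    [0,0,0,0,0,-0.038,82],
    [0,0,0,0,0,-0.04,82]
  ]
}}

```text
time: 10.0
tool_pos: [0.4604, -0.2415, -0.0342]
ee_rot: [-3.138, -0.001, 1.202]
wrist_force: [-0.3, 0.3, -0.6]
width: 0.077
finger_force: 0.0
```

>>> {"fn": "apply_moves", "kwargs": {
  "commands": [
    [0,0,0,0,0,0,30],
    [0,0,0,0,0,0,30],
    [0,0,0,0,0,0,30],
    [0,0,0,0,0,0,30],
    [0,0,0,0,0,0,30]
  ]
}}

```text
time: 10.5
tool_pos: [0.4621, -0.2427, -0.0317]
ee_rot: [3.14, 0.0, 1.202]
wrist_force: [0.0, -0.7, 1.4]
width: 0.056
finger_force: 30.0
```

Gripped: width 0.056 m, 30 N. I'll lift and move partway to the feeder to look at it from the wrist.

>>> {"fn": "apply_moves", "kwargs": {
  "commands": [
    [0,0,0,0,0,0.02,30],
    [0,0,0,0,0,0.06,30],
    [0,0,0.05,0.006,0.02,0.1,30],
    [0,0,0.1,0.012,0.04,0.14,30],
    [0,0,0.15,0.018,0.06,0.18,30]
  ]
}}

```text
time: 11.0
tool_pos: [0.4794, -0.1816, 0.1491]
ee_rot: [-3.141, -0.0, 1.353]
wrist_force: [0.7, -0.3, -1.0]
width: 0.0558
finger_force: 30.0
```

>>> {"fn": "apply_moves", "kwargs": {
  "commands": [
    [0,0,0.04,0.006,0.03,0.03,30],
    [0,0,0.08,0.012,0.06,0.05,30],
    [0,0,0.14,0.018,0.09,0.06,30],
    [0,0,0.14,0.02,0.093,0.06,30],
    [0,0,0.14,0.02,0.093,0.06,30]
  ]
}}

```text
time: 11.5
tool_pos: [0.4997, -0.0889, 0.2075]
ee_rot: [-3.142, 0.001, 1.493]
wrist_force: [0.1, -0.9, -0.9]
width: 0.0556
finger_force: 30.0
```

Run:
```python
from h import *
p,K,R,t=rect("wrist","feeder",.012,None)
for q,z in [("feeder",0),("seat",.09),("loaded_cassette_center",.078)]:
    for r in place_of("wrist",q): print(q,round(r["score"],2),np.round(r["pixel"],1),ray(r["pixel"],z,K,R,t).round(4))
o=get_obs(); print(o["time"],o["tool_pos"],o["ee_rot"],o["width"],o["finger_force"])
p=p[:,:,::-1].copy()
def fr(c,a,L,col):
    for x0,y0,z in L:
        q=[[c[0]+sx*x0*np.cos(a)-sy*y0*np.sin(a),c[1]+sx*x0*np.sin(a)+sy*y0*np.cos(a),z] for sx,sy in((1,1),(1,-1),(-1,-1),(-1,1))]
        cv2.polylines(p,[proj(q,K,R,t).round().astype(int)],True,col,1)
fr([.521,.06],np.radians(-4.5),[(.055,.1,.012),(.03,.057,.108),(.028,.055,.09)],(0,0,255))
cv2.imwrite("pics/w2.png",p)
```

```text
feeder 0.64 [240.   4. 331. 151.] [0.5234 0.0482] [0.1737 0.1177] width axis deg -4.5
loaded_cassette_center 0.7 [285.3  54.7] [0.5194 0.0625 0.078 ]
loaded_cassette_center 0.19 [291.  399.3] [ 0.4951 -0.3986  0.078 ]
11.75 [ 0.49903921 -0.09024317  0.20668057] [-3.13975380e+00 -1.15082100e-04  1.48990677e+00] 0.056201782685828976 29.999202489852905
```

View pics/w2.png

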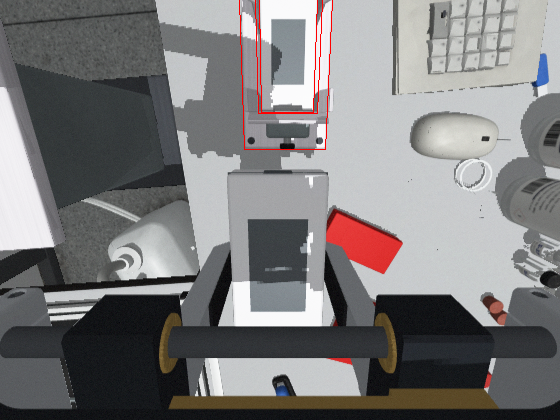

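The overlay at (0.521, 0.060, -4.5°) matches the base's near edge (246–327, row 149) and the loaded cassette. The held cassette is straight in the fingers. I'll refine using the panel of the loaded cassette.

Run:
```python
from h import *
p,K,R,t=cam("wrist"); o=get_obs(); print(o["tool_pos"],o["ee_rot"][2])
def panel(seed,z):
    m=np.zeros((422,562),np.uint8); g=cv2.medianBlur(p.copy(),3)
    cv2.floodFill(g,m,seed,(255,0,0),(6,)*3,(6,)*3,4|(255<<8)|cv2.FLOODFILL_MASK_ONLY)
    c=max(cv2.findContours(m[1:-1,1:-1],0,1)[0],key=len)
    w=np.array([ray(a[0],z,K,R,t)[:2] for a in c],np.float32); r=cv2.minAreaRect(w)
    print(cv2.boundingRect(c),np.round(r[0],4),np.round(r[1],4),r[2])
panel((288,40),.09); panel((288,70),.09)
panel((265,300),.2625); panel((265,240),.2625)
print(proj([[.521,.06,.09]],K,R,t))
# bright/dark rows across lower base and panel column for edges
for row in (40,70,132,145): print(row,p[row,232:345].mean(1).astype(int).tolist())
```

```text
[ 0.49914751 -0.09021586  0.20686578] 1.4900063022035448
(272, 18, 34, 65) [0.5218 0.0618] [0.0581 0.0328] 85.34708404541016
(272, 18, 34, 65) [0.5218 0.0618] [0.0581 0.0328] 85.34708404541016
(250, 281, 56, 30) [ 0.4974 -0.1095] [0.0201 0.0337] 85.4530029296875
(248, 220, 60, 64) [ 0.4997 -0.081 ] [0.0399 0.0337] 85.39622497558594
[[287.64232115  52.87520784]]
40 [112, 112, 114, 115, 115, 113, 112, 112, 114, 115, 110, 140, 150, 152, 156, 153, 146, 147, 151, 151, 177, 173, 178, 243, 245, 245, 152, 147, 138, 156, 171, 173, 203, 201, 202, 201, 251, 250, 250, 219, 143, 140, 141, 141, 142, 138, 141, 142, 140, 139, 142, 139, 141, 143, 144, 143, 141, 138, 142, 144, 142, 138, 142, 142, 142, 143, 140, 141, 143, 142, 146, 143, 143, 184, 250, 250, 250, 250, 251, 251, 251, 250, 251, 243, 195, 242, 242, 243, 247, 243, 244, 245, 244, 241, 240, 241, 244, 236, 219, 199, 199, 201, 200, 198, 200, 199, 198, 198, 201, 202, 199, 201, 200]
70 [114, 114, 115, 112, 118, 115, 115, 115, 115, 115, 113, 118, 143, 154, 151, 154, 148, 148, 148, 152, 156, 150, 152, 151, 153, 154, 153, 146, 147, 146, 159, 167, 170
[... 773 characters left out ...]
158, 153, 155, 250, 251, 250, 251, 250, 251, 249, 246, 224, 200, 200, 197, 201, 201, 198, 200, 200, 203, 202, 199, 200, 198, 201, 200, 200, 202, 199]
145 [114, 115, 114, 110, 113, 113, 114, 118, 113, 112, 116, 117, 113, 116, 135, 141, 138, 142, 141, 146, 141, 142, 146, 140, 144, 140, 140, 141, 145, 140, 141, 147, 143, 143, 142, 141, 138, 144, 143, 144, 141, 146, 142, 142, 137, 140, 144, 143, 67, 9, 11, 14, 11, 17, 14, 18, 17, 17, 13, 8, 9, 15, 15, 71, 147, 149, 138, 144, 140, 141, 143, 148, 144, 147, 146, 145, 149, 139, 143, 145, 143, 146, 144, 145, 142, 245, 245, 246, 246, 246, 247, 245, 245, 239, 199, 201, 200, 200, 202, 203, 202, 200, 200, 199, 198, 201, 200, 200, 199, 200, 201, 200, 200]
```

>>> {"fn": "apply_moves", "kwargs": {
  "commands": [
    [0,0,0,0.005,0.035,0,30],
    [0,0,0,0.011,0.075,0,30],
    [0,0,0,0.017,0.115,0,30],
    [0,0,0,0.0215,0.144,0,30],
    [0,0,0,0.0225,0.151,0,30]
  ]
}}

```text
time: 12.3
tool_pos: [0.5221, 0.0638, 0.2072]
ee_rot: [-3.141, -0.001, 1.494]
wrist_force: [0.1, -0.7, -0.5]
width: 0.0559
finger_force: 30.0
```

>>> {"fn": "apply_moves", "kwargs": {
  "commands": [
    [0,0,0,0,0,-0.03,30],
    [0,0,0,0,0,-0.06,30],
    [0,0,0,0,0,-0.085,30],
    [0,0,0,0,0,-0.1,30],
    [0,0,0,0,0,-0.1,30]
  ]
}}

```text
time: 12.8
tool_pos: [0.5203, 0.0607, 0.1049]
ee_rot: [-3.136, 0.001, 1.49]
wrist_force: [-1.4, 1.0, -1.6]
width: 0.0557
finger_force: 30.0
```

Run:
```python
from h import *
a,K,R,t=cam("wrist"); o=get_obs(); print(o["time"],o["tool_pos"],o["ee_rot"],o["width"],o["wrist_force"])
a=a[:,:,::-1].copy(); c=[.5215,.061]; an=np.radians(-4.6)
for x0,y0,z in [(.055,.1,.012),(.03,.057,.108)]:
    q=[[c[0]+sx*x0*np.cos(an)-sy*y0*np.sin(an),c[1]+sx*x0*np.sin(an)+sy*y0*np.cos(an),z] for sx,sy in((1,1),(1,-1),(-1,-1),(-1,1))]
    cv2.polylines(a,[proj(q,K,R,t).round().astype(int)],True,(0,0,255),1)
b=cam("scene")[0][:,:,::-1]
cv2.imwrite("pics/f1.png",np.hstack([cv2.resize(a[60:360,80:480],(400,300)),cv2.resize(b[150:300,180:380],(400,300))]))
```

```text
12.85 [0.52161374 0.06084432 0.10697711] [-3.13971048e+00  4.81766512e-04  1.49065322e+00] 0.05560152138480118 [-0.78163791  0.46161978 -0.17514042]
```

View pics/f1.png

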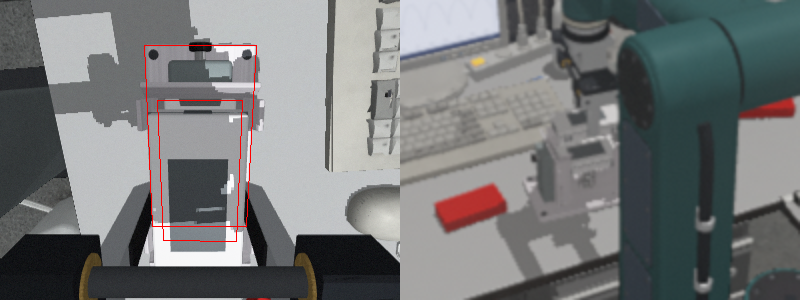

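The wrist overlay fits the feeder's far base edge within about 1 mm, and the cassette lines up with the channel. Now a slow descent.

>>> {"fn": "apply_moves", "kwargs": {
  "commands": [
    [0,0,0,0,0,-0.005,30],
    [0,0,0,0,0,-0.01,30],
    [0,0,0,0,0,-0.015,30],
    [0,0,0,0,0,-0.02,30],
    [0,0,0,0,0,-0.02,30]
  ]
}}

```text
time: 13.4
tool_pos: [0.5214, 0.0617, 0.0866]
ee_rot: [-3.14, 0.0, 1.492]
wrist_force: [-0.5, 0.5, -0.6]
width: 0.0558
finger_force: 30.0
```

>>> {"fn": "apply_moves", "kwargs": {
  "commands": [
    [0,0,0,0,0,-0.003,30],
    [0,0,0,0,0,-0.005,30],
    [0,0,0,0,0,-0.008,30],
    [0,0,0,0,0,-0.01,30],
    [0,0,0,0,0,-0.01,30]
  ]
}}

```text
time: 13.9
tool_pos: [0.5218, 0.0617, 0.0773]
ee_rot: [-3.141, 0.0, 1.492]
wrist_force: [-0.1, -0.9, -1.9]
width: 0.0559
finger_force: 30.0
```

>>> {"fn": "apply_moves", "kwargs": {
  "commands": [
    [0,0,0,0,0,-0.0015,30],
    [0,0,0,0,0,-0.003,30],
    [0,0,0,0,0,-0.0045,30],
    [0,0,0,0,0,-0.006,30],
    [0,0,0,0,0,-0.006,30]
  ]
}}

```text
time: 14.4
tool_pos: [0.5226, 0.0617, 0.0722]
ee_rot: [3.14, -0.0, 1.492]
wrist_force: [-0.2, -0.1, 1.4]
width: 0.0555
finger_force: 30.0
```

>>> {"fn": "apply_moves", "kwargs": {
  "commands": [
    [0,0,0,0,0,-0.001,30],
    [0,0,0,0,0,-0.002,30],
    [0,0,0,0,0,-0.003,30],
    [0,0,0,0,0,-0.004,30],
    [0,0,0,0,0,-0.004,30]
  ]
}}

```text
time: 14.9
tool_pos: [0.5224, 0.0616, 0.0678]
ee_rot: [3.141, 0.0, 1.492]
wrist_force: [1.3, -1.1, 2.0]
width: 0.0561
finger_force: 30.0
```

The cassette is inside the channel and resting on the catches at about 2 N. Release, rise, and shut the fingers for the press.

>>> {"fn": "apply_moves", "kwargs": {
  "commands": [
    [0,0,0,0,0,0,78],
    [0,0,0,0,0,0,78],
    [0,0,0,0,0,0,78],
    [0,0,0,0,0,0,78],
    [0,0,0,0,0,0.005,78]
  ]
}}

```text
time: 15.4
tool_pos: [0.5212, 0.0616, 0.0718]
ee_rot: [-3.139, 0.0, 1.492]
wrist_force: [-0.8, 0.1, -0.1]
width: 0.0737
finger_force: 0.0
```

>>> {"fn": "apply_moves", "kwargs": {
  "commands": [
    [0,0,0,0,0,0.015,78],
    [0,0,0,0,0,0.03,78],
    [0,0,0,0,0,0.045,78],
    [0,0,0,0,0,0.05,50],
    [0,0,0,0,0,0.05,0]
  ]
}}

```text
time: 15.9
tool_pos: [0.5232, 0.0617, 0.1247]
ee_rot: [3.138, -0.0, 1.492]
wrist_force: [0.2, -0.4, 0.3]
width: 0.0604
finger_force: 0.0
```

>>> {"fn": "apply_moves", "kwargs": {
  "commands": [
    [0,0,0,0,0,0,0],
    [0,0,0,0,0,0,0],
    [0,0,0,0,0,0,0],
    [0,0,0,0,0,0,0],
    [0,0,0,0,0,0,0]
  ]
}}

```text
time: 16.4
tool_pos: [0.5219, 0.0617, 0.1223]
ee_rot: [-3.141, 0.0, 1.492]
wrist_force: [-0.5, -0.1, 0.5]
width: 0.0208
finger_force: 0.0
```

>>> {"fn": "apply_moves", "kwargs": {
  "commands": [
    [0,0,0,0,0,0,0],
    [0,0,0,0,0,0,0],
    [0,0,0,0,0,0,0],
    [0,0,0,0,0,0,0],
    [0,0,0,0,0,0,0]
  ]
}}

```text
time: 16.9
tool_pos: [0.5222, 0.0617, 0.1227]
ee_rot: [3.141, -0.0, 1.492]
wrist_force: [-0.6, 0.1, 0.6]
width: 0.0005
finger_force: 0.0
```

Run:
```python
from h import *
a,K,R,t=cam("wrist"); o=get_obs(); print(o["time"],o["tool_pos"],o["ee_rot"],o["width"],o["wrist_force"])
a=a[:,:,::-1].copy(); c=[.5215,.061]; an=np.radians(-4.6)
for x0,y0,z,col in [(.055,.1,.012,(0,0,255)),(.028,.055,.126,(0,255,0))]:
    q=[[c[0]+sx*x0*np.cos(an)-sy*y0*np.sin(an),c[1]+sx*x0*np.sin(an)+sy*y0*np.cos(an),z] for sx,sy in((1,1),(1,-1),(-1,-1),(-1,1))]
    cv2.polylines(a,[proj(q,K,R,t).round().astype(int)],True,col,1)
cv2.imwrite("pics/f2.png",cv2.resize(a[60:360,80:480],(800,600)))
```

```text
16.95 [0.52215057 0.06168023 0.12275303] [ 3.14143255e+00 -2.85121888e-05  1.49175638e+00] 0.0007224509798517834 [-0.37304553  0.11562175  0.86413553]
```

View pics/f2.png

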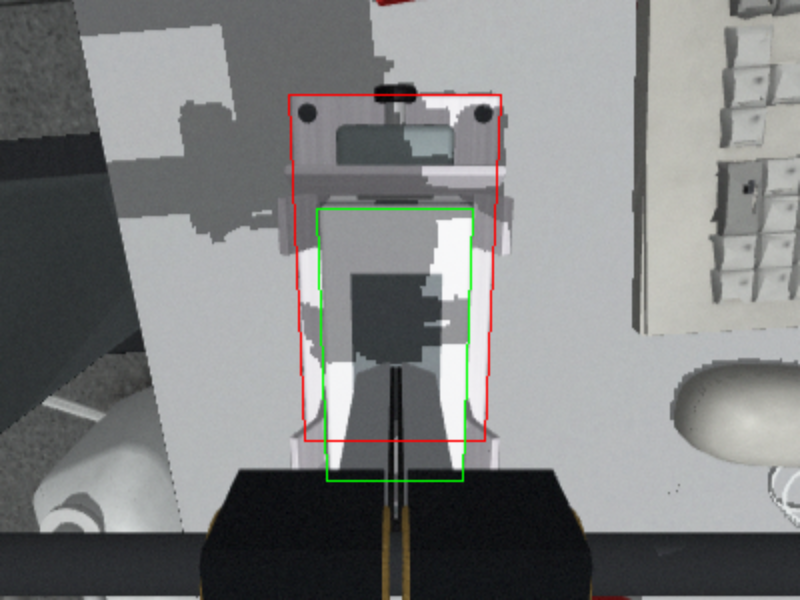

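The cassette sits straight in the channel (green outline matches) with the shut tips over its middle. Now I'll press in stages.

>>> {"fn": "apply_moves", "kwargs": {
  "commands": [
    [0,0,0,0,0,-0.01,0],
    [0,0,0,0,0,-0.02,0],
    [0,0,0,0,0,-0.026,0],
    [0,0,0,0,0,-0.03,0],
    [0,0,0,0,0,-0.034,0]
  ]
}}

```text
time: 17.45
tool_pos: [0.5219, 0.0617, 0.088]
ee_rot: [-3.141, 0.0, 1.492]
wrist_force: [-0.3, -0.3, 0.9]
width: 0.0008
finger_force: 0.6
```

>>> {"fn": "apply_moves", "kwargs": {
  "commands": [
    [0,0,0,0,0,-0.003,0],
    [0,0,0,0,0,-0.006,0],
    [0,0,0,0,0,-0.009,0],
    [0,0,0,0,0,-0.012,0],
    [0,0,0,0,0,-0.015,0]
  ]
}}

```text
time: 17.95
tool_pos: [0.5231, 0.0617, 0.0755]
ee_rot: [3.139, -0.0, 1.492]
wrist_force: [-1.9, 1.3, 8.0]
width: 0.0005
finger_force: 4.1
```

>>> {"fn": "apply_moves", "kwargs": {
  "commands": [
    [0,0,0,0,0,-0.003,0],
    [0,0,0,0,0,-0.006,0],
    [0,0,0,0,0,-0.009,0],
    [0,0,0,0,0,-0.012,0],
    [0,0,0,0,0,-0.015,0]
  ]
}}

```text
time: 18.45
tool_pos: [0.5232, 0.0617, 0.0612]
ee_rot: [3.138, -0.0, 1.492]
wrist_force: [-2.4, 0.5, 10.4]
width: 0.0009
finger_force: 5.5
```

>>> {"fn": "apply_moves", "kwargs": {
  "commands": [
    [0,0,0,0,0,-0.003,0],
    [0,0,0,0,0,-0.006,0],
    [0,0,0,0,0,-0.009,0],
    [0,0,0,0,0,-0.011,0],
    [0,0,0,0,0,-0.012,0]
  ]
}}

```text
time: 18.95
tool_pos: [0.5232, 0.0617, 0.0495]
ee_rot: [3.138, -0.0, 1.492]
wrist_force: [-2.7, -0.9, 12.4]
width: 0.0005
finger_force: 6.1
```

>>> {"fn": "apply_moves", "kwargs": {
  "commands": [
    [0,0,0,0,0,-0.001,0],
    [0,0,0,0,0,-0.002,0],
    [0,0,0,0,0,-0.003,0],
    [0,0,0,0,0,-0.003,0],
    [0,0,0,0,0,-0.003,0]
  ]
}}

```text
time: 19.45
tool_pos: [0.5232, 0.0617, 0.0468]
ee_rot: [3.138, -0.0, 1.492]
wrist_force: [-2.7, -0.9, 13.0]
width: 0.0007
finger_force: 6.4
```

>>> {"fn": "apply_moves", "kwargs": {
  "commands": [
    [0,0,0,0,0,0.002,0],
    [0,0,0,0,0,0.005,0],
    [0,0,0,0,0,0.008,0],
    [0,0,0,0,0,0.01,0],
    [0,0,0,0,0,0.012,0]
  ]
}}

```text
time: 19.95
tool_pos: [0.5218, 0.0617, 0.0552]
ee_rot: [-3.141, 0.0, 1.492]
wrist_force: [0.2, -0.4, 0.5]
width: 0.0006
finger_force: 0.0
```

The force vanished with the tips only at 0.091 m, so the cassette stayed down. I'll rise and back off to verify from the wrist.

>>> {"fn": "apply_moves", "kwargs": {
  "commands": [
    [0,0,0,0,0,0.02,0],
    [0,0,0,0,0,0.05,0],
    [0,0,0,0,0,0.09,0],
    [0,0,0,-0.005,-0.03,0.13,0],
    [0,0,0,-0.01,-0.07,0.15,0]
  ]
}}

```text
time: 20.45
tool_pos: [0.5132, -0.0079, 0.2089]
ee_rot: [3.137, -0.0, 1.496]
wrist_force: [0.6, -0.9, 0.4]
width: 0.0002
finger_force: 0.0
```

>>> {"fn": "apply_moves", "kwargs": {
  "commands": [
    [0,0,0,-0.005,-0.03,0,0],
    [0,0,0,-0.01,-0.06,0,0],
    [0,0,0,-0.01,-0.08,0,0],
    [0,0,0,-0.01,-0.08,0,0],
    [0,0,0,-0.01,-0.08,0,0]
  ]
}}

```text
time: 20.95
tool_pos: [0.5018, -0.0882, 0.2048]
ee_rot: [-3.14, -0.001, 1.491]
wrist_force: [0.0, 0.3, -0.2]
width: 0.0006
finger_force: 0.0
```

Run:
```python
from h import *
a,K,R,t=cam("wrist"); o=get_obs(); print(o["time"],o["tool_pos"],o["width"],o["finger_force"],o["wrist_force"])
for q,z in [("loose_cassette_center",.078),("loaded_cassette_center",.078),("seat",.09)]:
    for r in place_of("wrist",q)[:2]: print(q,round(r["score"],2),np.round(r["pixel"],1),ray(r["pixel"],z,K,R,t).round(4))
a=a[:,:,::-1].copy(); c=[.5215,.061]; an=np.radians(-4.6)
q=[[c[0]+sx*.028*np.cos(an)-sy*.055*np.sin(an),c[1]+sx*.028*np.sin(an)+sy*.055*np.cos(an),.09] for sx,sy in((1,1),(1,-1),(-1,-1),(-1,1))]
v=proj(q,K,R,t); x0,y0=np.maximum(v.min(0)-30,0).astype(int); x1,y1=(v.max(0)+30).astype(int); print(v.round())
cv2.imwrite("pics/end.png",cv2.resize(a[y0:y1,x0:x1],(500,600),interpolation=cv2.INTER_CUBIC))
```

```text
21.0 [ 0.50195763 -0.08767668  0.20499658] 0.00030131549117025575 0.0 [-0.08254728  0.33520018 -0.47136079]
loose_cassette_center 0.94 [288.3  55.4] [0.5247 0.062  0.078 ]
loose_cassette_center 0.63 [357.2 242.6] [ 0.5951 -0.154   0.078 ]
[[315. -10.]
 [312. 112.]
 [259. 112.]
 [257. -10.]]
```

View pics/end.png

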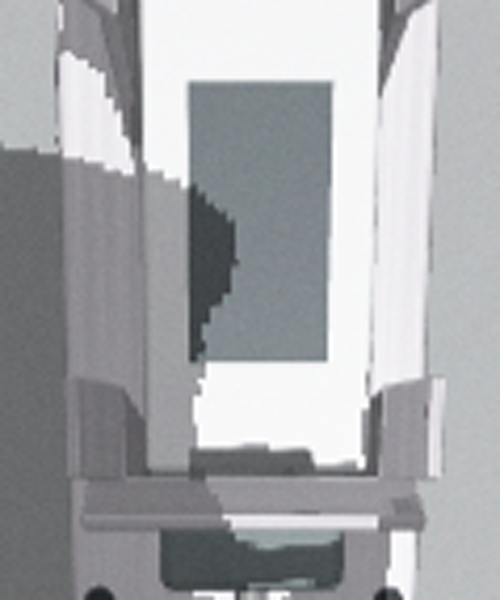

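The picture shows the near catch (190–315, 460) closed over the cassette, which lies straight. I'll check the level from the panel corners, comparing with the first cassette's earlier reading (0.5218, 0.0618, 58.1 × 32.8 mm).

Run:
```python
from h import *
p,K,R,t=cam("wrist")
m=np.zeros((422,562),np.uint8); g=cv2.medianBlur(p.copy(),3)
for s in ((296,50),(296,35)):
    cv2.floodFill(g,m,s,0,(6,)*3,(6,)*3,4|(255<<8)|cv2.FLOODFILL_MASK_ONLY)
m=cv2.morphologyEx(m[1:-1,1:-1],cv2.MORPH_CLOSE,np.ones((3,3)))
c=max(cv2.findContours(m,0,1)[0],key=len); print(cv2.boundingRect(c))
r=cv2.minAreaRect(np.array([ray(a[0],.09,K,R,t)[:2] for a in c],np.float32)); print(r)
for row in (25,35,45,60,70,78):
    l=p[row,262:310].mean(1); i=np.where(l<180)[0]+262
    e=i.max(); print(row,i.min(),e, ray((e,row),.09,K,R,t).round(4))
```

```text
(271, 21, 34, 66)
((0.523288369178772, 0.06145705282688141), (0.059236302971839905, 0.03301888331770897), 85.39302062988281)
25 271 304 [0.5415 0.0862 0.09  ]
35 271 304 [0.541  0.0775 0.09  ]
45 262 304 [0.5406 0.0686 0.09  ]
60 262 303 [0.5388 0.0551 0.09  ]
70 262 303 [0.5383 0.0458 0.09  ]
78 262 303 [0.5379 0.0383 0.09  ]
```

The force dropped to zero with the tips at 0.091 m over the centre, so the centre stayed down. The near catch is closed over its end, and the panel reading agrees with the first cassette's position. An unlatched far end would have lifted the middle against the tips, so I'm handing in.

```bash
python3 -c "
from bench import *
print(close_job())"
```

```text
the job is handed in; nothing more can be done
None
```

I loaded the cassette into the feeder, pressed it down until it stayed by itself, let go and handed the job in at about 21 s; I saw the near catch closed in the picture, but inferred the far one from the force dropping to zero, and no verdict came back.

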